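# Tip the parts wash box to drain, level it and latch it

### The arm

A 7-joint arm with a two-finger parallel gripper is mounted at the origin on a cart in front of the work surface, level with it; the furniture and walls round the work are solid. World frame = base frame: x ahead of the robot, y to its left, z up, the work surface at z = 0. Lengths are in mm, angles in rad, forces in N, time in s.
With the tool pointing down it reaches from about 350 to 900 mm from the base axis. Payload 7.2 kg.
Tool frame: the origin (TCP) lies at the centre of the arm's flange, where the gripper is bolted on; the fingertips stand 182 mm ahead of it and the grasp point (between the pads) lies 163 mm ahead of it; z points along the fingers, y is the line along which they close (so a half turn about z gives the same grasp; the last joint's range is limited). The gripper opens to 88 mm and grips with 3 to 60 N. Pads are 20 mm wide; open, the fingers measure 115 mm over their backs; the gripper's body (75 mm by 178 mm) begins 61 mm behind the grasp point.
Start: joints at [1.127, 0.411, -0.013, 1.596, 0.006, 1.134, -0.082], TCP at [229.372, -581.387, 404.653] pointing down, gripper open.
Joint ranges: [-2.95, 2.95], [-0.29, 1.99], [-1.47, 1.44], [0.14, 2.54], [-1.03, 4.17], [0.13, 1.85], [-2.86, 2.86]. Speed limits (rad/s): [2.39, 2.39, 3.01, 3.01, 3.14, 3.14, 3.14].

### API

Orientations are given as [roll, pitch, yaw] about the fixed x, y, z axes, in that order (R = Rz(yaw) Ry(pitch) Rx(roll)).
In Python, from rig import r gives the robot as it stands.
- The arm moves only by the tool servo_tool, never from a script. Its argument "commands" is a list of rows, each an object of numbers: "gripper": the opening, from 0 (shut) to 1 (fully open); "x", "y", "z": the shift along the tool's x, y, z in cm; "yaw": the turn about the tool's z in rad. A call has 1 to 8 rows; each row shifts and turns the commanded pose from where the row before left it, along the tool's axes as they then stand; what a row does not reach is not made up. A row lasts 1/8 s, in which the tool goes at most 62.5 mm and 10.7 degrees, less where a joint would pass 70% of its speed; a pose out of reach is approached as far as the arm can. A call with a gripper value outside its range is refused whole. The fingers move at their own pace and stop on an object; "squeeze" is the grip in N (left out, the last holds). Time passes only in rows, so rows that do not move let the fingers close. It gives the time, the measured TCP pose, the force, the opening and the grip force at its end, in the units of the state.
- r.get_obs(): the state, without advancing time (a new reading comes with each control period).
- r.get_image(name): name is "side" or "top" or "wrist"; returns the picture (384x512x3 uint8, blue, green, red); there is no depth.
- r.camera_params(name): a dict with "intrinsics" (3x3 intrinsics, pixels), "xyz" and "attitude" of the camera in the world. Camera axes: x right, y down, z forward; pixel columns grow to the right and rows downward; lengths in mm; the calibration is good to about 2 mm. The wrist camera is an equidistant fisheye: a pixel r from the principal point sees the ray r / f radians off the axis. A picture is of the moment at which its call begins: read the wrist's pose just before it. camera_params takes no time and is no camera call; for the wrist camera it gives the pose at the moment of the call.
- r.job_done(): hands the job in; it is judged then, once.
Trained networks look in the newest picture that a camera, given by its name, has taken for a name from the list of things; names that differ only in an ending like _2 or _b are one class to them, and where a whole thing is asked for, a point or a joint stands for the part that bears it (a point fixed in the world has none). Each returns a list of dicts, best first, with "conf" (0 to 1); they miss things now and then, are a little off and sometimes report something else, mostly with a low value. They report only what shows in the picture. A call takes as long as a camera call. They do not tell look-alikes from the thing itself.
- r.find_in(target, camera): "at" ([x, y, z] in mm, in the coordinates of the camera as it stood for that picture, good to about 4 mm: the middle of the surface that is visible of it).
- r.tip_of(target, camera): "at" ([x, y, z] in mm, in the coordinates of the camera as it stood for that picture, good to about 4 mm: a listed point, or the origin of a listed thing).
The state is a dict: "t": time; "joint_positions": joint angles; "dq": joint speeds; "joint_efforts": joint torques, N m; "position": TCP position; "ee_rot": TCP orientation; "force": force on the tool from outside, world axes, zero at the start; "ft_torque": the same for the moment, N m; "opening": finger opening in mm; "grasp_force": force on a finger pad.
Only numpy, scipy, OpenCV 4.12 (cv2) and the standard library are available. Lean on these libraries where they do the work, as an engineer would, in place of code of your own. Each camera call takes 0.05 s, during which the arm holds its last target. There are 200 camera calls.

### The job

Let the washed bearing and brass ring drain: take the tipping cradle by its upright black grip, tip the wash box up to the long 30 degree mark of the quadrant and hold it there for about three seconds. Lower it gently until it rests level again, without letting it drop, and then swing the keeper arm fully down over the cradle's pin and let go. The bearing and ring stay in the box, and the jar, spacer and tape roll round the stand stay where they are.

Things in the scene. Friction and masses are not known exactly. Their poses are not given: they have to be found in the camera images.
- stand: Fixed grey base plate 240x320x8 mm. Origin on the table top under the middle of the wash box; x is level, from the hinge to the grip (away from the robot, with some yaw), y left, z up. At y = -130 mm the quadrant: a bar bent to an arc of 150 mm radius about the hinge, 150 mm high, with a mark every 10 degrees from 0 to 50, that at 30 the longest; a pointer on the cradle runs along it.
- hinge (a point): Middle of the cradle's hinge axis (the axis runs along the stand's y), at x = -85, z = 35 mm in the stand's frame, the side nearest the robot. Its axes are the stand's.
- cradle (a joint): Tilt of the cradle, rad: 0 = level on its rests (start), grows as the grip end is lifted and swung up towards the robot; 30 degrees = 0.524; end stop at 0.96. It falls back by its own weight (about 1 kg in all) if let go.
- grip (a point): Centre of the cradle's upright black grip, a block 14 x 60 x 40 mm (x, y, z) on a 6 mm stem, rigid with the cradle, tilting with it. Axes: the cradle's (the stand's when level; then at x = 110, y = 0, z = 120 mm in the stand's frame, 195 mm out from and 85 mm above the hinge axis). 33 mm free between it and the box, whose rim is level with the grip's underside.
- wash_box: Open blue plastic box 140x190x60 mm (x, y, z), fixed on the cradle. Origin at the centre of its underside; z is square to its floor (4 mm thick).
- keeper (a joint): Angle of the keeper arm, rad: 0 = closed (arm level, over the cradle's pin, pointing along the stand's +x); grows as the arm is lifted; it starts open at 1.1 to 1.6 (1.57 = straight up), stays where it is left (light friction), end stop at 1.9.
- knob (a point): Centre of the 22 mm black ball knob at the end of the keeper arm, 100 mm from its pivot; x points outward along the arm, a steel strip 12 mm wide (y), 8 mm thick. The pivot axis runs along the stand's y at x = -35, y = 135, z = 55 mm in the stand's frame (left of the box); closed, the knob lies at x = 65, y = 135, z = 55 mm.
- bearing: Loose ball bearing, 52 mm across, 14 mm high, lying in the wash box. Origin: centre of its underside.
- brass_ring: Loose plain brass ring, 66 mm across, 8 mm high, lying in the wash box. Origin: centre of its underside.
- grease_jar: Bystander: jar with lid, 64 mm across, 72 mm high, standing right of the stand. Origin: centre of its underside.
- spacer: Bystander: steel spacer tube, 44 mm across, 45 mm high, right of the stand. Origin: centre of its underside.
- tape_roll: Bystander: black tape roll, 94 mm across, 20 mm high, lying left of the stand. Origin: centre of its underside.
There are look-alikes about, which are no part of the job. Leave any pink, red or turquoise look-alike of the brass_ring alone.

How it is judged (in metres and radians):
On the way, in this order (a step that is already met when the one before it is completed fails the run):
1. the cradle is held tipped at 30 degrees (24 to 36) for 2 s (value of joint cradle between 0.419 and 0.628 rad), for 2 s.
2. the cradle rests level again (within 3 degrees) (value of joint cradle below 0.05 rad), for 0.2 s.
3. then the keeper arm is swung down (within 7 degrees of closed) (value of joint keeper below 0.12 rad), for 0.2 s.
At the end, for the whole second after the job is handed in: The cradle rests level (within 3 degrees), the keeper arm is down (within 7 degrees of closed), the bearing and the brass ring lie at rest in the wash box (value of joint cradle below 0.05 rad and value of joint keeper below 0.12 rad and x of bearing in the frame of wash_box between -0.06 and 0.06 m and y of bearing in the frame of wash_box between -0.085 and 0.085 m and z of bearing in the frame of wash_box between -0.01 and 0.055 m and x of brass_ring in the frame of wash_box between -0.06 and 0.06 m and y of brass_ring in the frame of wash_box between -0.085 and 0.085 m and z of brass_ring in the frame of wash_box between -0.01 and 0.055 m and linear speed of each of bearing, brass_ring below 0.02 m/s); the robot touches nothing.
It fails at once if the cradle is let drop (faster than 3 rad/s) (velocity of joint cradle below -3 rad/s).
It fails at once if the bearing or the ring leaves the wash box (not (x of bearing in the frame of wash_box between -0.06 and 0.06 m and y of bearing in the frame of wash_box between -0.085 and 0.085 m and z of bearing in the frame of wash_box between -0.01 and 0.055 m and x of brass_ring in the frame of wash_box between -0.06 and 0.06 m and y of brass_ring in the frame of wash_box between -0.085 and 0.085 m and z of brass_ring in the frame of wash_box between -0.01 and 0.055 m)).
It fails at once if the jar, spacer or tape roll is moved by more than 20 mm (distance of any of grease_jar, spacer, tape_roll from where it was at the start of the episode above 0.02 m).
It also fails if it takes over 59 s, if anything falls off the work surface, if the arm or the gripper's body presses on something with over 40 N, if the wrist force passes 120 N, or if a joint passes its speed limit or range.

## Working session

There is one attempt and no reset: what is moved stays moved. The work goes in short steps, Python scripts to look and compute and a tool call to move; the robot and the scene stay as the last step left them, time stands still between calls to the robot, and variables do not carry over. Pictures are saved under pics/ and viewed, at most 10 in all, crops included, and the job is handed in when it is done.

Besides the shell and the picture viewer there is one more tool, called after "Emit:" as name(argument=value, ...), one argument or row to a line, values as JSON. servo_tool: Moves the arm, as the interface text tells. Its arguments: {"type":"object","properties":{"commands":{"type":"array"},"squeeze":{"type":"number"}},"required":["commands"]}

```bash
mkdir -p pics; cat > h.py <<'E'
import numpy as np, cv2
from scipy.spatial.transform import Rotation as R
from rig import r
def cam(n):
    p=r.camera_params(n); a=np.array(p["attitude"],float)
    M=a if a.shape==(3,3) else R.from_euler("xyz",a).as_matrix()
    return np.array(p["intrinsics"]),np.array(p["xyz"]),M
def find(n,names,f="tip_of",k=2):
    K,t,M=cam(n)
    for s in names:
        for d in getattr(r,f)(s,n)[:k]:
            a=np.array(d["at"],float); px=K@a/a[2]
            print(n,f,s,round(d["conf"],2),(M@a+t).round(0),px[:2].round(0) )
E
python3 - <<'E'
from h import *
for n in ("side","top"):
    cv2.imwrite(f"pics/{n}0.png",r.get_image(n)); print(r.camera_params(n))
    find(n,["grip","hinge","stand","wash_box","knob","bearing","brass_ring","grease_jar","spacer","tape_roll"])
o=r.get_obs(); print(o)
E
```

```text
{'intrinsics': array([[492.46112309,   0.        , 252.21646438],
       [  0.        , 492.46112309, 182.96640939],
       [  0.        ,   0.        ,   1.        ]]), 'xyz': array([  511.39080134, -1102.43206828,   899.08880502]), 'attitude': array([-2.2057227 ,  0.01507907, -0.09469547])}
side tip_of grip 0.85 [692.  50. 118.] [281. 161.]
side tip_of hinge 0.78 [494.  32.  38.] [213. 192.]
side tip_of hinge 0.62 [575.  81.  46.] [240. 178.]
side tip_of stand 0.89 [577.  45.  -0.] [242. 198.]
side tip_of wash_box 0.75 [579.  40.  39.] [243. 188.]
side tip_of knob 0.59 [528. 174. 153.] [221. 132.]
side tip_of bearing 0.73 [577.  81.  43.] [241. 179.]
side tip_of brass_ring 0.68 [ 633. -295.    1.] [276. 282.]
side tip_of brass_ring 0.58 [566.   9.  46.] [239. 193.]
side tip_of grease_jar 0.84 [ 599. -178.    1.] [257. 249.]
side tip_of spacer 0.93 [ 701. -188.    3.] [297. 249.]
side tip_of tape_roll 0.53 [623. 277.  -2.] [250. 154.]
{'intrinsics': array([[346.672696  ,   0.        , 259.98971501],
       [  0.        , 346.672696  , 192.66616087],
       [  0.        ,   0.       
[... 847 characters left out ...]
t': 1.1, 'joint_positions': array([ 1.12679258,  0.41108816, -0.01270852,  1.59624708,  0.00557692,
        1.13430938, -0.08218301]), 'dq': array([ 0.00218579,  0.00098393,  0.00219885,  0.00022978,  0.00050381,
       -0.00117301,  0.00016644]), 'joint_efforts': array([-1.48585474e-03, -5.87750959e+01,  6.39869850e-01, -2.91386265e+01,
       -5.37939405e-02,  1.06346322e-02,  2.58852361e-05]), 'position': array([ 229.37469217, -581.36370422,  404.64150946]), 'ee_rot': array([-3.14157435e+00, -2.28747723e-05,  3.75828355e-01]), 'force': array([0.04181134, 0.19518933, 0.69910914]), 'ft_torque': array([-0.06154733,  0.04620325,  0.00208684]), 'grasp_force': 0.0, 'opening': 88.05555116021915}
```

```bash
python3 -c "
import cv2,numpy as np
a=[cv2.imread(f'pics/{n}0.png') for n in('side','top')]
cv2.imwrite('pics/b.png',cv2.resize(np.hstack(a),(800,300)))"
```

```text
(no output)
```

View pics/side0.png

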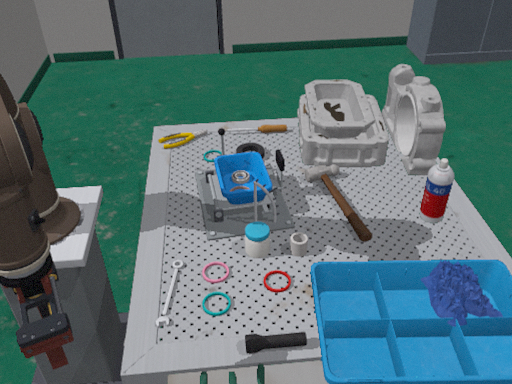

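View pics/top0.png

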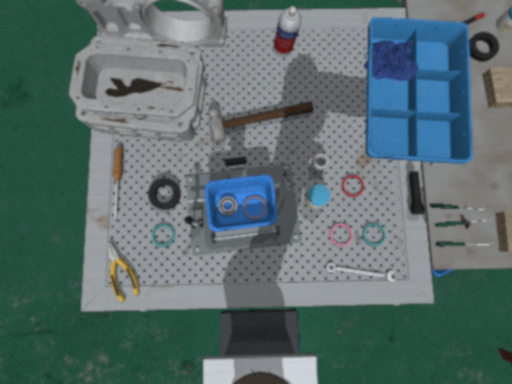

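The side view shows the stand at about (243,190), with the jar and spacer in front of it. The keeper knob is up at (221,132), and the red, pink and turquoise rings lie loose on the table. The networks agree with this: the stand is at about (580,43) with yaw of about 0.10, the grip at (690,52,118), and the keeper nearly upright.

I'll grip the block across its 60 mm width, along the hinge direction, so it can pivot between the pads.

Emit:
servo_tool(
  commands=[
    {"yaw":0.137},
    {"yaw":0.137},
    {"x":3.2,"y":-3.6},
    {"x":3.2,"y":-3.6},
    {"x":3.2,"y":-3.6},
    {"x":3.2,"y":-3.6},
    {"x":3.2,"y":-3.6},
    {"x":3.2,"y":-3.6},
  ],
  squeeze=30,
)

```text
schema error: expected keys gripper, x, y, z, yaw
```

Emit:
servo_tool(
  commands=[
    {"x":3.2,"y":-3.6},
    {"x":3.2,"y":-3.6},
    {"x":3.2,"y":-3.6},
    {"x":3.2,"y":-3.6},
    {"x":3.2,"y":-3.6},
    {"x":3.2,"y":-3.6},
    {"x":3.2,"y":-3.6},
    {"x":0},
  ],
)

```text
schema error: expected keys gripper, x, y, z, yaw
```

```bash
python3 - <<'E'
from h import *
o=r.get_obs();print(o["t"],o["position"],o["ee_rot"],o["force"])
cv2.imwrite("pics/w1.png",r.get_image("wrist"))
find("wrist",["grip","hinge","stand","wash_box","knob"])
for n in("side","top"):
    r.get_image(n); find(n,["grip","hinge","stand","wash_box","knob"],k=1)
E
```

```text
1.1 [ 229.37469217 -581.36370422  404.64150946] [-3.14157435e+00 -2.28747723e-05  3.75828355e-01] [0.04181134 0.19518933 0.69910914]
side tip_of grip 0.77 [688.  51. 118.] [280. 161.]
side tip_of hinge 0.68 [494.  30.  39.] [214. 192.]
side tip_of stand 0.97 [576.  45.  -1.] [242. 198.]
side tip_of wash_box 0.69 [579.  46.  37.] [243. 187.]
side tip_of knob 0.75 [567.   6.  47.] [239. 193.]
top tip_of grip 0.96 [689.  53. 117.] [236. 161.]
top tip_of hinge 0.71 [491.  30.  30.] [246. 235.]
top tip_of stand 0.72 [582.  43.   4.] [242. 205.]
top tip_of wash_box 0.89 [576.  41.  40.] [242. 205.]
top tip_of knob 0.57 [532. 173. 156.] [188. 218.]
```

View pics/w1.png

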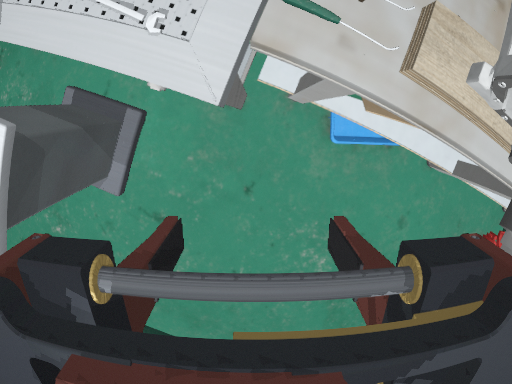

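The move was refused because every row needs all five keys, so the wrist view shows only the floor at the start pose. I'll repeat the move with complete rows.

Emit:
servo_tool(
  commands=[
    {"gripper":1,"x":0,"y":0,"z":0,"yaw":0.137},
    {"gripper":1,"x":0,"y":0,"z":0,"yaw":0.137},
    {"gripper":1,"x":3.2,"y":-3.6,"z":0,"yaw":0},
    {"gripper":1,"x":3.2,"y":-3.6,"z":0,"yaw":0},
    {"gripper":1,"x":3.2,"y":-3.6,"z":0,"yaw":0},
    {"gripper":1,"x":3.2,"y":-3.6,"z":0,"yaw":0},
    {"gripper":1,"x":3.2,"y":-3.6,"z":0,"yaw":0},
    {"gripper":1,"x":3.2,"y":-3.6,"z":0,"yaw":0},
  ],
  squeeze=30,
)

```text
t: 3.0
position: [399.2, -345.6, 404.9]
ee_rot: [3.141, -0.0, 0.102]
force: [0.0, -0.7, 0.4]
opening: 87.8
grasp_force: 0.0
```

Emit:
servo_tool(
  commands=[
    {"gripper":1,"x":3.2,"y":-3.6,"z":0,"yaw":0},
    {"gripper":1,"x":3.2,"y":-3.6,"z":0,"yaw":0},
    {"gripper":1,"x":3.2,"y":-3.6,"z":0,"yaw":0},
    {"gripper":1,"x":3.2,"y":-3.6,"z":0,"yaw":0},
    {"gripper":1,"x":3.2,"y":-3.6,"z":0,"yaw":0},
    {"gripper":1,"x":3.2,"y":-3.6,"z":0,"yaw":0},
    {"gripper":1,"x":3.2,"y":-3.6,"z":0,"yaw":0},
    {"gripper":1,"x":0,"y":0,"z":0,"yaw":0},
  ],
)

```text
t: 4.0
position: [597.1, -69.1, 404.4]
ee_rot: [-3.139, -0.001, 0.108]
force: [-0.2, -0.4, -0.2]
opening: 88.0
grasp_force: 0.0
```

```bash
python3 - <<'E'
from h import *
o=r.get_obs();print(o["t"],o["position"],o["ee_rot"],o["force"])
cv2.imwrite("pics/w2.png",r.get_image("wrist"))
find("wrist",["grip","hinge","stand","wash_box","knob"])
E
```

```text
4.0 [597.10743608 -69.14633974 404.37822893] [-3.13936837e+00 -7.62344809e-04  1.08180031e-01] [-0.2405141  -0.37297231 -0.24129504]
wrist tip_of grip 0.87 [685.  50. 121.] [121.  72.]
wrist tip_of hinge 0.95 [494.  31.  33.] [168. 241.]
wrist tip_of stand 0.97 [578.  39.   1.] [170. 171.]
wrist tip_of wash_box 0.75 [578.  39.  34.] [162. 176.]
wrist tip_of knob 0.94 [528. 169. 153.] [-35. 248.]
```

View pics/w2.png

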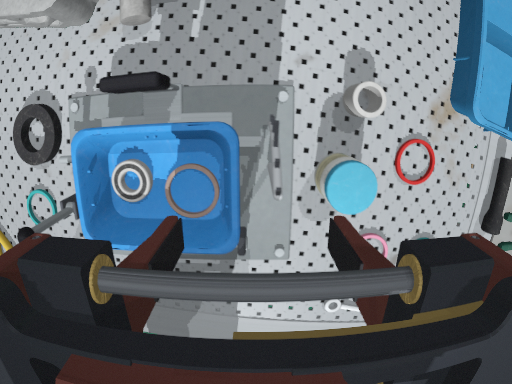

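The wrist view shows the grip at (135,82), the box with bearing (132,180) and ring (192,190), and the quadrant at (275,150). The three cameras agree, which puts the grip at about (688,52). I'll move over it.

Emit:
servo_tool(
  commands=[
    {"gripper":1,"x":2.58,"y":-2.78,"z":0,"yaw":0},
    {"gripper":1,"x":2.58,"y":-2.78,"z":0,"yaw":0},
    {"gripper":1,"x":2.58,"y":-2.78,"z":0,"yaw":0},
    {"gripper":1,"x":2.58,"y":-2.78,"z":0,"yaw":0},
    {"gripper":1,"x":0,"y":0,"z":2,"yaw":0},
    {"gripper":1,"x":0,"y":0,"z":2,"yaw":0},
    {"gripper":1,"x":0,"y":0,"z":0,"yaw":0},
  ],
)

```text
t: 5.18
position: [686.3, 46.1, 362.6]
ee_rot: [3.141, 0.004, 0.1]
force: [0.1, 0.2, -0.3]
opening: 87.8
grasp_force: 0.0
```

```bash
python3 - <<'E'
from h import *
o=r.get_obs();print(o["t"],o["position"],o["ee_rot"],o["force"])
for i in range(2):
    cv2.imwrite("pics/w3.png",r.get_image("wrist"))
    find("wrist",["grip","hinge","stand"],k=1)
E
```

```text
5.175 [686.31657061  46.1043618  362.56972409] [3.14093266 0.00377174 0.10020988] [ 0.08761005  0.17744338 -0.32664707]
wrist tip_of grip 0.59 [687.  54. 123.] [246. 202.]
wrist tip_of hinge 0.89 [495.  31.  37.] [252. 332.]
wrist tip_of stand 0.7 [579.  43.   2.] [249. 256.]
wrist tip_of grip 0.62 [686.  56. 119.] [244. 202.]
wrist tip_of hinge 0.96 [495.  30.  35.] [254. 332.]
wrist tip_of stand 0.83 [580.  43.  -1.] [250. 255.]
```

View pics/w3.png

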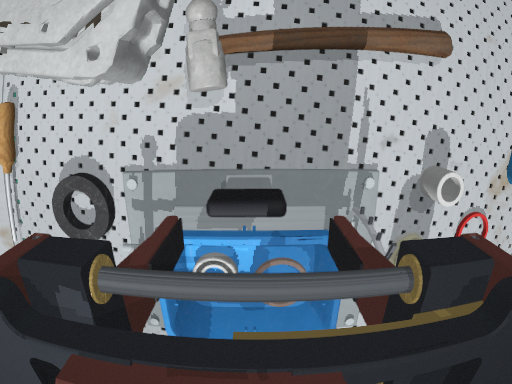

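The view shows the grip at (246,203), slightly left of the midline between the fingers (256). That matches a 7 mm correction in y. I'll correct, descend and close.

Emit:
servo_tool(
  commands=[
    {"gripper":1,"x":0.2,"y":-0.7,"z":0,"yaw":0},
    {"gripper":1,"x":0,"y":0,"z":2.6,"yaw":0},
    {"gripper":1,"x":0,"y":0,"z":2.6,"yaw":0},
    {"gripper":1,"x":0,"y":0,"z":2.6,"yaw":0},
    {"gripper":0.65,"x":0,"y":0,"z":0,"yaw":0},
    {"gripper":0.6,"x":0,"y":0,"z":0,"yaw":0},
    {"gripper":0.55,"x":0,"y":0,"z":0,"yaw":0},
    {"gripper":0.5,"x":0,"y":0,"z":0,"yaw":0},
  ],
  squeeze=30,
)

```text
t: 6.58
position: [688.8, 54.3, 288.1]
ee_rot: [3.141, -0.002, 0.102]
force: [0.3, -1.2, 3.9]
opening: 59.7
grasp_force: 30.0
```

Emit:
servo_tool(
  commands=[
    {"gripper":0.5,"x":0,"y":0,"z":0,"yaw":0},
    {"gripper":0.5,"x":0,"y":0,"z":0,"yaw":0},
    {"gripper":0.5,"x":0,"y":0,"z":0,"yaw":0},
  ],
)

```text
t: 6.95
position: [688.8, 54.3, 288.1]
ee_rot: [3.141, -0.002, 0.102]
force: [0.4, -2.5, 6.6]
opening: 59.8
grasp_force: 30.0
```

Gripped: opening is 60 mm at 30 N. Next I'll tip along the arc, 3 degrees per row.

Emit:
servo_tool(
  commands=[
    {"gripper":0.5,"x":-0.49,"y":0,"z":-1.01,"yaw":0},
    {"gripper":0.5,"x":-0.54,"y":0,"z":-0.98,"yaw":0},
    {"gripper":0.5,"x":-0.59,"y":0,"z":-0.95,"yaw":0},
    {"gripper":0.5,"x":-0.64,"y":0,"z":-0.92,"yaw":0},
    {"gripper":0.5,"x":0,"y":0,"z":0,"yaw":0},
  ],
)

```text
t: 7.58
position: [664.8, 51.8, 325.6]
ee_rot: [3.141, 0.002, 0.101]
force: [0.3, -4.4, -5.0]
opening: 60.2
grasp_force: 30.0
```

```bash
python3 - <<'E'
from h import *
o=r.get_obs();print(o["t"],o["position"],o["ee_rot"],o["force"],o["opening"])
cv2.imwrite("pics/s4.png",cv2.resize(r.get_image("side")[100:260,150:350],(800,640))[:600])
find("side",["grip","wash_box"],k=1)
E
```

```text
7.575 [664.84734094  51.82820047 325.60026483] [3.14079814e+00 1.78350461e-03 1.01297749e-01] [ 0.30732454 -4.43277543 -5.03996096] 60.21268876598221
side tip_of grip 0.75 [671.  49. 158.] [274. 150.]
side tip_of wash_box 0.68 [575.  44.  54.] [241. 183.]
```

View pics/s4.png

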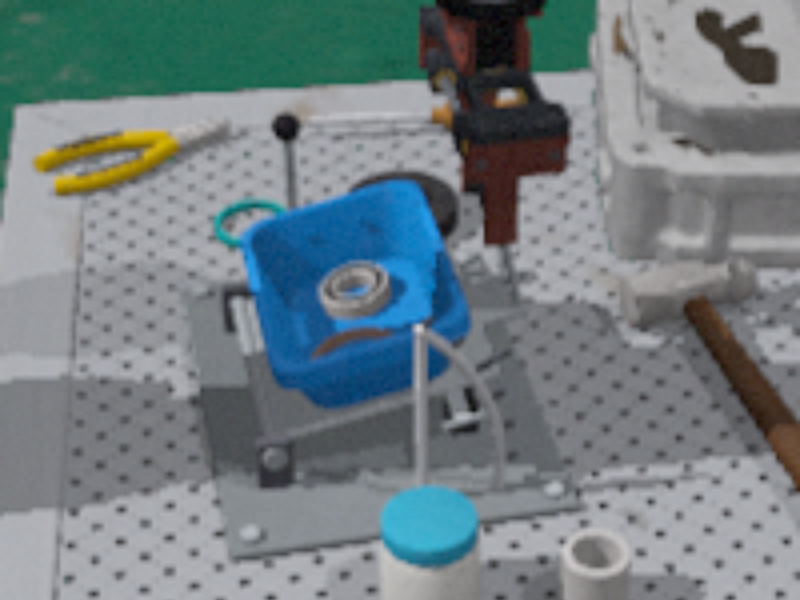

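The box at crop (355,290) is tipped about 12 degrees, with the bearing at (355,290) and the ring inside, and the block is held. I'll continue to 30 degrees.

Emit:
servo_tool(
  commands=[
    {"gripper":0.5,"x":-0.69,"y":0,"z":-0.88,"yaw":0},
    {"gripper":0.5,"x":-0.73,"y":0,"z":-0.85,"yaw":0},
    {"gripper":0.5,"x":-0.78,"y":0,"z":-0.81,"yaw":0},
    {"gripper":0.5,"x":-0.82,"y":0,"z":-0.77,"yaw":0},
    {"gripper":0.5,"x":-0.86,"y":0,"z":-0.72,"yaw":0},
    {"gripper":0.5,"x":-0.89,"y":0,"z":-0.68,"yaw":0},
    {"gripper":0.5,"x":0,"y":0,"z":0,"yaw":0},
    {"gripper":0.5,"x":0,"y":0,"z":0,"yaw":0},
  ],
)

```text
t: 8.72
position: [618.1, 46.9, 371.7]
ee_rot: [3.141, 0.002, 0.101]
force: [-1.1, -5.9, -6.0]
opening: 59.7
grasp_force: 30.0
```

```bash
python3 - <<'E'
from h import *
o=r.get_obs();print(o["t"],o["position"],o["ee_rot"],o["force"],o["opening"])
g=o["position"]-[494.5,32,35+163]; u=np.array([np.cos(.102),np.sin(.102),0])
print("tilt deg",np.degrees(np.arctan2(g[2],g@u)-np.arctan2(90,195)),np.hypot(g[2],g@u))
cv2.imwrite("pics/s5.png",cv2.resize(r.get_image("side")[100:260,150:350],(800,640))[:600])
find("side",["grip","wash_box","bearing","brass_ring"],k=2)
E
```

```text
8.725 [618.05126045  46.93156196 371.65839108] [3.14065960e+00 1.81904573e-03 1.01255642e-01] [-1.07600742 -5.94312516 -6.03424162] 59.680993992680044
tilt deg 29.60255383736661 213.63504671185885
side tip_of grip 0.88 [629.  46. 203.] [259. 137.]
side tip_of grip 0.65 [566.  41.  78.] [238. 177.]
side tip_of wash_box 0.84 [568.  41.  78.] [239. 177.]
side tip_of bearing 0.75 [561.  79.  84.] [235. 168.]
side tip_of brass_ring 0.66 [ 631. -295.   -0.] [276. 282.]
side tip_of brass_ring 0.6 [554.   5.  78.] [234. 185.]
```

View pics/s5.png

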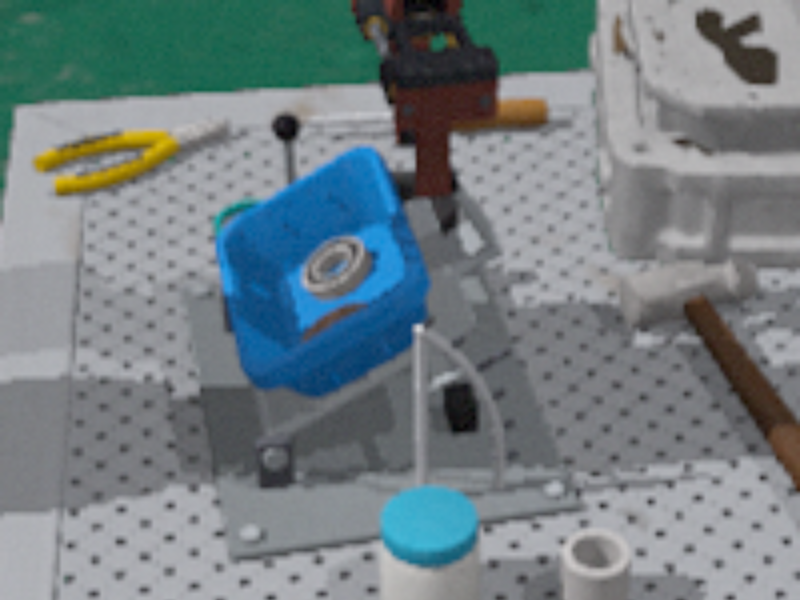

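The box is tipped to about 29–30 degrees: the drawn tilt, the tool arc (29.6) and the network's grip position (about 28) agree. The bearing is at crop (335,265) and the ring at (335,325), both in the box. I'll hold for three seconds.

Emit:
servo_tool(
  commands=[
    {"gripper":0.5,"x":0,"y":0,"z":0,"yaw":0},
    {"gripper":0.5,"x":0,"y":0,"z":0,"yaw":0},
    {"gripper":0.5,"x":0,"y":0,"z":0,"yaw":0},
    {"gripper":0.5,"x":0,"y":0,"z":0,"yaw":0},
    {"gripper":0.5,"x":0,"y":0,"z":0,"yaw":0},
    {"gripper":0.5,"x":0,"y":0,"z":0,"yaw":0},
    {"gripper":0.5,"x":0,"y":0,"z":0,"yaw":0},
    {"gripper":0.5,"x":0,"y":0,"z":0,"yaw":0},
  ],
)

```text
t: 9.98
position: [618.2, 47.0, 371.6]
ee_rot: [3.141, 0.002, 0.101]
force: [-0.5, -6.4, -6.9]
opening: 59.9
grasp_force: 30.0
```

Emit:
servo_tool(
  commands=[
    {"gripper":0.5,"x":0,"y":0,"z":0,"yaw":0},
    {"gripper":0.5,"x":0,"y":0,"z":0,"yaw":0},
    {"gripper":0.5,"x":0,"y":0,"z":0,"yaw":0},
    {"gripper":0.5,"x":0,"y":0,"z":0,"yaw":0},
    {"gripper":0.5,"x":0,"y":0,"z":0,"yaw":0},
    {"gripper":0.5,"x":0,"y":0,"z":0,"yaw":0},
    {"gripper":0.5,"x":0,"y":0,"z":0,"yaw":0},
    {"gripper":0.5,"x":0,"y":0,"z":0,"yaw":0},
  ],
)

```text
t: 10.98
position: [618.2, 46.9, 371.6]
ee_rot: [3.141, 0.002, 0.101]
force: [1.0, -6.0, -5.8]
opening: 60.1
grasp_force: 30.0
```

Emit:
servo_tool(
  commands=[
    {"gripper":0.5,"x":0,"y":0,"z":0,"yaw":0},
    {"gripper":0.5,"x":0,"y":0,"z":0,"yaw":0},
    {"gripper":0.5,"x":0,"y":0,"z":0,"yaw":0},
    {"gripper":0.5,"x":0,"y":0,"z":0,"yaw":0},
    {"gripper":0.5,"x":0,"y":0,"z":0,"yaw":0},
    {"gripper":0.5,"x":0,"y":0,"z":0,"yaw":0},
    {"gripper":0.5,"x":0,"y":0,"z":0,"yaw":0},
    {"gripper":0.5,"x":0,"y":0,"z":0,"yaw":0},
  ],
)

```text
t: 11.98
position: [618.2, 47.0, 371.6]
ee_rot: [3.141, 0.002, 0.101]
force: [0.5, -5.9, -5.7]
opening: 60.0
grasp_force: 30.0
```

Emit:
servo_tool(
  commands=[
    {"gripper":0.5,"x":0.89,"y":0,"z":0.68,"yaw":0},
    {"gripper":0.5,"x":0.86,"y":0,"z":0.72,"yaw":0},
    {"gripper":0.5,"x":0.82,"y":0,"z":0.77,"yaw":0},
    {"gripper":0.5,"x":0.78,"y":0,"z":0.81,"yaw":0},
    {"gripper":0.5,"x":0.73,"y":0,"z":0.85,"yaw":0},
    {"gripper":0.5,"x":0.69,"y":0,"z":0.88,"yaw":0},
    {"gripper":0.5,"x":0.64,"y":0,"z":0.92,"yaw":0},
    {"gripper":0.5,"x":0.59,"y":0,"z":0.95,"yaw":0},
  ],
)

```text
t: 12.98
position: [678.7, 53.3, 306.6]
ee_rot: [3.141, -0.001, 0.101]
force: [1.4, -5.6, -0.6]
opening: 59.5
grasp_force: 30.0
```

Emit:
servo_tool(
  commands=[
    {"gripper":0.5,"x":0.27,"y":0,"z":0.49,"yaw":0},
    {"gripper":0.5,"x":0.27,"y":0,"z":0.49,"yaw":0},
    {"gripper":0.5,"x":0.25,"y":0,"z":0.5,"yaw":0},
    {"gripper":0.5,"x":0.24,"y":0,"z":0.51,"yaw":0},
    {"gripper":0.5,"x":0,"y":0,"z":0,"yaw":0},
    {"gripper":0.5,"x":0,"y":0,"z":0,"yaw":0},
  ],
)

```text
t: 13.72
position: [688.3, 54.4, 290.4]
ee_rot: [3.14, -0.001, 0.101]
force: [-10.4, -6.2, 20.1]
opening: 59.8
grasp_force: 30.0
```

```bash
python3 - <<'E'
from h import *
o=r.get_obs();print(o["t"],o["position"],o["ee_rot"],o["force"],o["opening"])
cv2.imwrite("pics/s6.png",cv2.resize(r.get_image("side")[100:260,150:350],(800,640))[:600])
find("side",["grip","wash_box","bearing","brass_ring","knob"],k=2)
E
```

```text
13.725 [688.31372783  54.39493827 290.38254599] [ 3.14048659e+00 -1.35113772e-03  1.01210386e-01] [-10.35620451  -6.22668168  20.1170132 ] 59.83465932298681
side tip_of grip 0.61 [693.  53. 119.] [282. 160.]
side tip_of wash_box 0.96 [579.  45.  36.] [243. 188.]
side tip_of wash_box 0.18 [624. 277.  -3.] [251. 155.]
side tip_of bearing 0.51 [573.  82.  42.] [240. 179.]
side tip_of brass_ring 0.67 [ 484. -248.    1.] [214. 272.]
side tip_of brass_ring 0.63 [567.   6.  48.] [239. 193.]
```

View pics/s6.png

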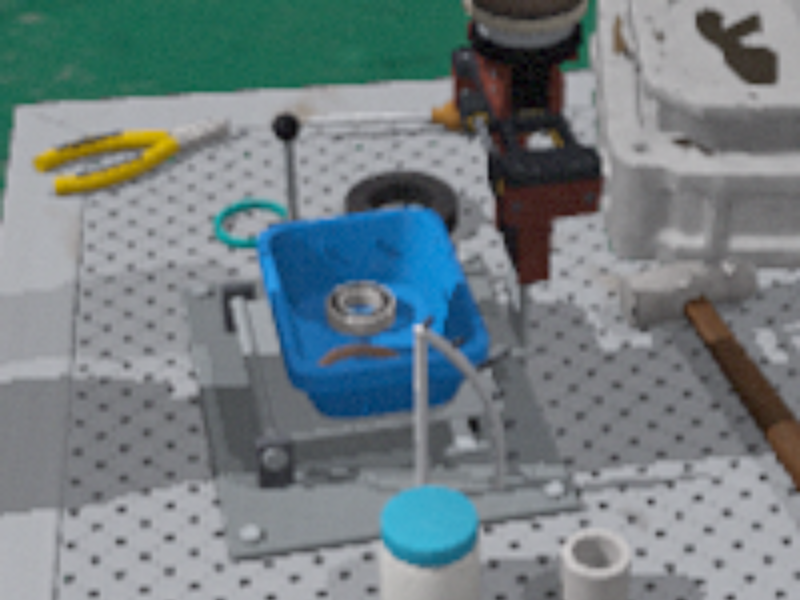

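The box is level at (375,310), with the bearing (360,305) and ring (360,355) inside. The tool feels the rests at 20 N. Next I'll ease off, release, rise and move behind the knob.

Emit:
servo_tool(
  commands=[
    {"gripper":0.5,"x":0,"y":0,"z":-0.3,"yaw":0},
    {"gripper":0.8,"x":0,"y":0,"z":0,"yaw":0},
    {"gripper":1,"x":0,"y":0,"z":0,"yaw":0},
    {"gripper":1,"x":0,"y":0,"z":0,"yaw":0},
    {"gripper":1,"x":0,"y":0,"z":-2.0,"yaw":0},
    {"gripper":1,"x":0,"y":0,"z":-2.5,"yaw":0},
    {"gripper":1,"x":0,"y":0,"z":-2.5,"yaw":0},
    {"gripper":1,"x":0,"y":0,"z":-2.5,"yaw":0},
  ],
)

```text
t: 15.02
position: [688.4, 54.9, 387.2]
ee_rot: [-3.141, -0.002, 0.102]
force: [1.1, -0.8, 1.0]
opening: 87.6
grasp_force: 0.0
```

Emit:
servo_tool(
  commands=[
    {"gripper":0,"x":-2.7,"y":-1.9,"z":0,"yaw":0},
    {"gripper":0,"x":-2.7,"y":-1.9,"z":0,"yaw":0},
    {"gripper":0,"x":-2.7,"y":-1.9,"z":0,"yaw":0},
    {"gripper":0,"x":-2.7,"y":-1.9,"z":0,"yaw":0},
    {"gripper":0,"x":-2.7,"y":-1.9,"z":0,"yaw":0},
    {"gripper":0,"x":-2.7,"y":-1.9,"z":0,"yaw":0},
    {"gripper":0,"x":-2.7,"y":-1.9,"z":0,"yaw":0},
    {"gripper":0,"x":0,"y":0,"z":0,"yaw":0},
  ],
)

```text
t: 16.02
position: [485.2, 169.5, 386.4]
ee_rot: [-3.141, -0.002, 0.105]
force: [1.0, 0.2, 0.1]
opening: 11.2
grasp_force: 0.0
```

```bash
cat >> h.py <<'E'
def tool():
    o=r.get_obs(); p=o["position"]-[579.5,42,0]; c,s=np.cos(.102),np.sin(.102)
    print(o["t"],o["position"].round(1),"tip stand",np.array([p[0]*c+p[1]*s,p[1]*c-p[0]*s,p[2]-182]).round(1),"yaw",o["ee_rot"][2],o["force"].round(1),o["opening"])
E
python3 - <<'E'
from h import *
tool()
for n in("top","side","wrist"):
    im=r.get_image(n); find(n,["knob","wash_box","grip"],k=1)
    cv2.imwrite(f"pics/{n}7.png",im)
E
```

```text
16.025 [485.2 169.5 386.4] tip stand [-80.8 136.5 204.4] yaw 0.10527818259290367 [1.  0.2 0.1] 11.177796353378836
top tip_of wash_box 0.6 [576.  42.  42.] [242. 205.]
top tip_of grip 0.87 [685.  55. 114.] [235. 162.]
side tip_of knob 0.61 [528. 176. 150.] [221. 132.]
side tip_of wash_box 0.84 [577.  43.  39.] [242. 187.]
side tip_of grip 0.77 [692.  49. 117.] [281. 161.]
wrist tip_of knob 0.82 [527. 170. 153.] [257. 154.]
wrist tip_of wash_box 0.93 [579.  42.  37.] [383. 102.]
```

View pics/wrist7.png

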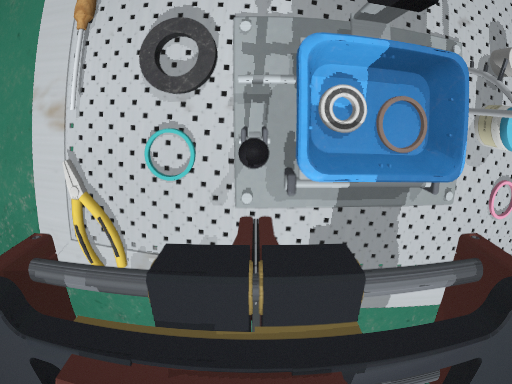

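The knob at (254,153) lines up with the closed fingers (255). The box is level, with the bearing and ring inside. I'll push the knob over along its arc.

Emit:
servo_tool(
  commands=[
    {"gripper":0,"x":0,"y":0.1,"z":2.0,"yaw":0},
    {"gripper":0,"x":0,"y":0,"z":2.0,"yaw":0},
    {"gripper":0,"x":0,"y":0,"z":1.9,"yaw":0},
    {"gripper":0,"x":1.24,"y":0,"z":0,"yaw":0},
    {"gripper":0,"x":1.24,"y":0,"z":0,"yaw":0},
    {"gripper":0,"x":1.3,"y":0,"z":-0.1,"yaw":0},
    {"gripper":0,"x":1.3,"y":0,"z":-0.1,"yaw":0},
    {"gripper":0,"x":0,"y":0,"z":0,"yaw":0},
  ],
)

```text
t: 17.62
position: [538.5, 172.0, 327.9]
ee_rot: [-3.141, -0.001, 0.101]
force: [-0.1, 0.3, -0.7]
opening: 0.6
grasp_force: 0.0
```

```bash
python3 - <<'E'
from h import *
tool()
for n in("side","wrist"):
    im=r.get_image(n); find(n,["knob"],k=1)
E
```

```text
17.625 [538.5 172.  327.9] tip stand [-27.5 133.5 145.9] yaw 0.1012517228040577 [-0.1  0.3 -0.7] 0.5908732364330247
side tip_of knob 0.5 [562. 178. 145.] [232. 133.]
wrist tip_of knob 0.8 [561. 175. 149.] [256. 196.]
```

The knob has moved to about stand x = -4, so the push works. I'll continue along the arc.

Emit:
servo_tool(
  commands=[
    {"gripper":0,"x":1.26,"y":0,"z":0.15,"yaw":0},
    {"gripper":0,"x":1.26,"y":0,"z":0.15,"yaw":0},
    {"gripper":0,"x":1.12,"y":0,"z":0.6,"yaw":0},
    {"gripper":0,"x":1.12,"y":0,"z":0.6,"yaw":0},
    {"gripper":0,"x":1.2,"y":0,"z":0.85,"yaw":0},
    {"gripper":0,"x":1.2,"y":0,"z":0.85,"yaw":0},
    {"gripper":0,"x":0,"y":0,"z":0,"yaw":0},
  ],
)

```text
t: 18.7
position: [609.2, 179.1, 294.4]
ee_rot: [3.141, 0.001, 0.101]
force: [0.8, -0.2, -0.1]
opening: 0.6
grasp_force: 0.0
```

```bash
python3 - <<'E'
from h import *
tool()
for n in("side","wrist"):
    im=r.get_image(n); find(n,["knob"],k=1)
E
```

```text
18.7 [609.2 179.1 294.4] tip stand [ 43.5 133.4 112.4] yaw 0.10135871770040228 [ 0.8 -0.2 -0.1] 0.6098989083370709
side tip_of knob 0.41 [576.  45.   3.] [242. 197.]
wrist tip_of knob 0.91 [615. 179.  98.] [257. 214.]
```

Emit:
servo_tool(
  commands=[
    {"gripper":0,"x":0.7,"y":0,"z":1.1,"yaw":0},
    {"gripper":0,"x":0.6,"y":0,"z":1.1,"yaw":0},
    {"gripper":0,"x":0.3,"y":0,"z":1.1,"yaw":0},
    {"gripper":0,"x":0.3,"y":0,"z":1.0,"yaw":0},
    {"gripper":0,"x":0,"y":0,"z":0.6,"yaw":0},
    {"gripper":0,"x":0,"y":0,"z":0,"yaw":0},
    {"gripper":0,"x":0,"y":0,"z":0,"yaw":0},
  ],
)

```text
t: 19.77
position: [627.5, 181.2, 247.6]
ee_rot: [3.141, -0.0, 0.102]
force: [-2.8, -1.9, 8.3]
opening: 0.8
grasp_force: 4.3
```

```bash
python3 - <<'E'
from h import *
tool()
for n in("side","wrist"):
    im=r.get_image(n); find(n,["knob"],k=1)
E
```

```text
19.775 [627.5 181.2 247.6] tip stand [ 62.  133.6  65.6] yaw 0.1017263211091115 [-2.8 -1.9  8.3] 0.7893907908891648
wrist tip_of knob 0.97 [627. 183.  51.] [253. 226.]
```

The tip stopped at z = 65.6 with 8 N, which matches the closed knob's top at 66 mm. I'll press slightly, then retreat upward and check.

Emit:
servo_tool(
  commands=[
    {"gripper":0,"x":0,"y":0,"z":0.2,"yaw":0},
    {"gripper":0,"x":0,"y":0,"z":0,"yaw":0},
    {"gripper":0,"x":0,"y":0,"z":-1.5,"yaw":0},
    {"gripper":0,"x":0,"y":0,"z":-3.5,"yaw":0},
    {"gripper":0,"x":0,"y":0,"z":-4,"yaw":0},
    {"gripper":0,"x":-3,"y":0,"z":-4,"yaw":0},
    {"gripper":0,"x":-5,"y":0,"z":-2,"yaw":0},
    {"gripper":0,"x":0,"y":0,"z":0,"yaw":0},
  ],
)

```text
t: 20.98
position: [545.7, 173.5, 397.2]
ee_rot: [-3.141, -0.003, 0.103]
force: [1.1, 0.2, 0.1]
opening: 0.1
grasp_force: 0.0
```

```bash
python3 - <<'E'
from h import *
tool()
for n in("top","side","wrist"):
    im=r.get_image(n); find(n,["knob","wash_box","grip","bearing","brass_ring","grease_jar","tape_roll","spacer"],k=1)
cv2.imwrite("pics/w9.png",im)
E
```

```text
20.975 [545.7 173.5 397.2] tip stand [-20.3 134.3 215.2] yaw 0.1034340499901294 [1.1 0.2 0.1] 0.08719225536630475
top tip_of knob 0.52 [632. 183.  57.] [192. 186.]
top tip_of wash_box 0.73 [580.  41.  41.] [242. 204.]
top tip_of grip 0.75 [689.  53. 119.] [236. 161.]
top tip_of bearing 0.48 [576.  81.  40.] [228. 206.]
top tip_of brass_ring 0.66 [ 488. -245.   -1.] [339. 235.]
top tip_of grease_jar 0.75 [ 595. -175.   -2.] [314. 199.]
top tip_of spacer 0.59 [582.  45.   2.] [241. 205.]
side tip_of knob 0.24 [ 598. -178.    1.] [257. 249.]
side tip_of wash_box 0.74 [578.  44.  38.] [242. 187.]
side tip_of grip 0.93 [692.  52. 115.] [281. 161.]
side tip_of bearing 0.75 [574.  81.  48.] [240. 178.]
side tip_of brass_ring 0.66 [ 484. -347.    5.] [215. 303.]
side tip_of grease_jar 0.64 [ 598. -177.    2.] [257. 249.]
side tip_of tape_roll 0.83 [624. 276.  -2.] [251. 155.]
side tip_of spacer 0.74 [ 701. -193.    1.] [297. 250.]
wrist tip_of knob 0.88 [627. 183.  55.] [254. 102.]
wrist tip_of wash_box 0.59 [576.  42.  36.] [372. 161.]
wrist tip_of grip 0.8 [688.  54. 119.] [426.  35.]
wrist tip_of bearing 0.76 [573.  85.  45.] [336. 161.]
wrist tip_of brass_ring 0.65 [ 487. -247.    2.] [558. 243.]
wrist tip_of grease_jar 0.81 [ 597. -178.   -2.] [533. 157.]
wrist tip_of tape_roll 0.34 [573.  85.  44.] [336. 161.]
wrist tip_of spacer 0.95 [ 704. -191.   -1.] [576.  69.]
```

View pics/w9.png

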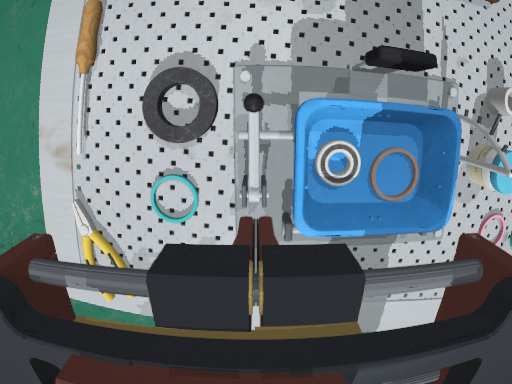

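The keeper lies flat over the pin, with the knob at (254,102), z about 55. The box is level with the bearing (338,163) and ring (394,174) inside, the bystanders haven't moved, and the arm is clear.

```bash
python3 -c "
from rig import r
print(r.job_done())"
```

```text
the job is handed in; nothing more can be done
None
```

The job is handed in: I tipped the box to about 30° and held it for over 3 s, lowered it level, and closed the keeper over the pin, with the bearing and ring still in the box and the jar, spacer and tape roll where they were.

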